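# Push a label holder behind a parts-rack lip and hold it home

### The arm

A 6-joint arm with a two-finger parallel gripper is mounted at the origin on the work surface. World frame = base frame: x ahead of the robot, y to its left, z up, the work surface at z = 0. Lengths are in mm, angles in rad, forces in N, time in s.
With the tool pointing down it reaches from about 375 to 825 mm from the base axis. Payload 5.5 kg.
Tool frame: the origin (TCP) lies on the centre line of the jaws, within the pads' length; the fingertips stand 8 mm ahead of it and the grasp point (between the pads) lies 11 mm behind it; z points along the fingers, y is the line along which they close (so a half turn about z gives the same grasp; the last joint's range is limited). The gripper opens to 85 mm and grips with 20 to 120 N. Pads are 22 mm wide; open, the fingers measure 114 mm over their backs; the gripper's body (76 mm by 85 mm) begins 54 mm behind the grasp point. The pads swing forward as they close: fully open they stand 13 mm farther back than shut.
Start: joints at [-1.319, 0.314, -0.047, 1.21, 0, 1.571], TCP at [149.485, -581.076, 239.299] pointing down, gripper open.
Joint ranges: [-2.67, 2.67], [-0.69, 1.73], [-1.03, 1.25], [-2.08, 2.16], [-1.42, 1.45], [-3.14, 3.14]. Speed limits (rad/s): [2.39, 2.39, 3.01, 3.14, 3.14, 3.14].

### API

Orientations are given as a 3x3 rotation matrix whose columns are the frame's x, y, z axes.
In Python, from workcell import sensors, viewer, workorder gives the robot as it stands.
- The arm moves only by the tool drive_tool, never from a script. Its argument "targets" is a list of rows, each a list of 3 entries, a list of its own where there are three numbers: the closure, from -1 (fully open) to 1 (shut), so that 0 is half open, then the shift along the tool's x, y, z scaled (see below), then the turn, a rotation vector about the tool's x, y, z scaled (see below). A call has 1 to 20 rows; each row is the pose to reach, as a shift and turn from the pose commanded when the call began, along the tool's axes at that moment, turning the shorter way round; what a row does not reach only later rows make up. The controller multiplies each number of a shift by 0.75 m and each number of a turn by pi rad. A row lasts 1/12 s, in which the tool goes at most 41.7 mm and 7.16 degrees, less where a joint would pass 70% of its speed; a pose out of reach is approached as far as the arm can. A call with a number of a shift or a turn outside -1 to 1 is refused whole. A call with a gripper value outside its range is refused whole. The fingers move at their own pace and stop on an object; "squeeze" is the grip in N (left out, the last holds). Time passes only in rows, so rows that repeat a pose let the fingers close. It gives the time, the measured TCP pose, the force, the opening and the grip force at its end, in the units of the state.
- sensors.observe(): the state, without advancing time (a new reading comes with each control period).
- viewer.grab_frame(name): name is "side" or "top"; returns the picture (420x560x3 uint8, red, green, blue); there is no depth.
- viewer.camera_info(name): a dict with "camera_matrix" (3x3 intrinsics, pixels), "k1" (the pictures are not rectified: a ray, as slopes to the right and down, at radius r is drawn at 1 + k1 r^2 times it, then the intrinsics apply), "rvec" (rotation vector, rad) and "tvec" (3), from world to camera coordinates, as OpenCV has them. Camera axes: x right, y down, z forward; pixel columns grow to the right and rows downward; lengths in mm; the calibration is good to about 2 mm. A picture is of the moment at which its call begins. camera_info takes no time and is no camera call.
- workorder.job_done(): hands the job in; it is judged then, once.
The state is a dict: "time": time; "qpos": joint angles; "dq": joint speeds; "joint_efforts": joint torques, N m; "tool_pos": TCP position; "tcp_rot": TCP orientation; "ft_force": force on the tool from outside, world axes, zero at the start; "ft_torque": the same for the moment, N m; "grip_width": opening from 0.0 (shut) to 1.0 (fully open); "gripper_force": force on a finger pad.
Only numpy, scipy, OpenCV 4.12 (cv2) and the standard library are available. Lean on these libraries where they do the work, as an engineer would, in place of code of your own. Each camera call takes 0.05 s, during which the arm holds its last target. There are 200 camera calls.

### The job

The parts rack whose front lip is still empty needs its label holder: pull the narrower of the two holders out of the slotted wooden block and push it straight down behind that rack's lip, card facing out, until it is fully home against its sprung foot. Finish while still holding it there upright and pressed fully home, because the foot pushes it back up as soon as the push is eased. Leave everything else on the bench where it is.

Things in the scene. Friction and masses are not known exactly. Their poses are not given: they have to be found in the camera images.
- tag_grip (a point): Narrow label holder, to be fitted: aluminium plate standing on edge in one of the block's grooves, 90 mm tall, 56 wide (y), 5 thick (x). Along its top runs a grip bead 12 mm thick (x), 18 high, full width: pinch it there, across its thickness. This point: middle of the bead, on the plate's mid-plane, 81 mm above its bottom edge. z up; -x is the side with the blank paper card. About 0.1 kg.
- tag_front (a point): Middle of the front (card side) face of the narrow holder's grip bead, 6 mm to -x of the point tag_grip.
- tag: The whole narrow holder; its origin is the middle of its bottom edge, 81 mm below tag_grip, same axes.
- tag_wide_grip (a point): Wide label holder, not wanted: 84 mm wide, otherwise the same shape, in the other groove; too wide to go behind the lip. The point is the middle of its bead, 81 mm above its bottom edge. The two holders may stand in either groove.
- block: Wooden block fixed to the bench, 150 mm (x) by 100 mm (y), 26 mm high, with two open-ended grooves along its y, 8 mm wide and 18 mm deep (floor 8 mm above the bench), at x = -40 mm and +40 mm. Origin: centre of its underside.
- slot (a point): Mouth of the empty slot behind the lip of rack: middle of the slot, 54 mm above the bench, level with the top of the lip's flare. x to the rack's rear, y along the slot, z up. The slot is 9 mm wide (x), 64 mm long (y). The holder goes in on the slot's mid-plane, its y along this y, card to -x. Fully home, its bottom edge is 42 mm below this point, tag_grip 39 mm above it.
- rack: The rack to be labelled: low grey sheet-steel shelf fixed to the bench, 120 mm wide (y), top 50 mm above the bench. In front of its front edge (-x side) stands a lip whose top flares outward; the slot is between them, 54.5 mm to -x of the origin. Three steel sleeves up to 22 mm tall stand on top, 65 mm or more behind the slot. Origin: centre of its underside.
- foot (a joint): Sprung black foot at the bottom of the empty slot: travel in m, 0 = up (its top 34 mm below slot), 0.008 = fully down, holder home. Moves straight down; yields from about 2 N, fully down at about 7 N, then a hard stop. The holder's own weight does not push it down.
- slot_taken (a point): The same point of the other, identical rack, whose slot already has a fitted holder (fixed); leave it alone. The two racks may stand in either place.
- brush: Bystander: 190 mm paint brush lying on the bench; origin under its middle.
- bushing: Bystander: steel bushing, 32 mm diameter, 30 mm tall, standing; origin at its underside.
- vise: Bystander: small steel toolmaker's vise, 125 mm long, 45 mm wide, 46 mm high; origin at its underside.
- step_plate: Bystander: steel step plate with holes, 90 by 120 by 36 mm, at the back; origin at its underside.
- can: Bystander: paint can, 100 mm diameter, 120 mm high, at the back; origin at its underside.
- magbase: Bystander: green magnetic base with a 195 mm high post and an arm, at the back; origin at its underside.
- bar: Bystander: square steel bar, 260 by 12 by 12 mm, on the left; origin under its middle.
- cover: Bystander: round aluminium cover, 145 mm across, 42 mm high, on the right; origin at its underside.
Not all that is in view belongs to the job. Leave any purple look-alike of the tag alone.

How it is judged:
By the outcome, as a careful person would: the job done as asked, in the order asked, and still so for the second after the job is handed in, while the arm keeps its last pose, push and grip.
It also fails if it takes over 42 s, if anything falls off the work surface, if the arm or the gripper's body presses on something with over 40 N, if the wrist force passes 120 N, or if a joint passes its speed limit or range.

## Working session

There is one attempt and no reset: what is moved stays moved. The work goes in short steps, Python scripts to look and compute and a tool call to move; the robot and the scene stay as the last step left them, time stands still between calls to the robot, and variables do not carry over. Pictures are saved under pics/ and viewed, at most 10 in all, crops included, and the job is handed in when it is done.

Besides the shell and the picture viewer there is one more tool, called after ">>>" as name([rows], argument=value, ...), one row to a line, values as JSON. drive_tool: Moves the arm, as the interface text tells. Its arguments: {"type":"object","properties":{"targets":{"type":"array","items":{"type":"array"}},"squeeze":{"type":"number"}},"required":["targets"]}

```bash
mkdir -p pics; cat > h.py <<'E'
import numpy as np, cv2
from workcell import sensors, viewer, workorder
def cam(n):
    c=viewer.camera_info(n); return np.array(c["camera_matrix"],float),c["k1"],cv2.Rodrigues(np.array(c["rvec"],float))[0],np.array(c["tvec"],float).ravel()
def proj(n,P):
    K,k,R,t=cam(n); return cv2.projectPoints(np.atleast_2d(np.array(P,float)),cv2.Rodrigues(R)[0],t,K,np.array([k,0,0,0,0]))[0][:,0]
def ray(n,uv):
    K,k,R,t=cam(n); p=cv2.undistortPoints(np.array([[uv]],float),K,np.array([k,0,0,0,0]))[0,0]
    return -R.T@t, R.T@np.array([p[0],p[1],1])
def onz(n,uv,z):
    o,d=ray(n,uv); return o+d*(z-o[2])/d[2]
def save(n,f,crop=None,s=1):
    im=viewer.grab_frame(n)[:,:,::-1]
    if crop: x0,y0,x1,y1=crop; im=im[y0:y1,x0:x1]
    cv2.imwrite("pics/"+f,cv2.resize(im,None,fx=s,fy=s,interpolation=cv2.INTER_CUBIC))
E
python3 - <<'E'
from h import *
for n in("side","top"):
    save(n,n+"0.png",s=1.4); K,k,R,t=cam(n); print(n,K.tolist(),k,-R.T@t,R[2])
s=sensors.observe();print(s["tcp_rot"],s["tool_pos"],s["time"])
E
```

```text
side [[392.1725937301219, 0.0, 285.629605295901], [0.0, 392.1725937301219, 203.18572134921178], [0.0, 0.0, 1.0]] -0.11051548387761885 [ 45.81764883 656.72962025 803.2607642 ] [ 0.45570158 -0.61050121 -0.64778418]
top [[405.27048133236116, 0.0, 282.7020181870361], [0.0, 405.27048133236116, 209.56306721822037], [0.0, 0.0, 1.0]] -0.00084097669157532 [ 358.77735067  -42.85639243 1171.26931694] [ 0.19391022  0.00563974 -0.98100307]
[[ 9.68465447e-01  2.49147596e-01 -3.91334347e-04]
 [ 2.49147903e-01 -9.68464340e-01  1.46446341e-03]
 [-1.41258217e-05 -1.51578235e-03 -9.99998851e-01]] [ 149.35933876 -580.59394473  238.52043179] 0.1
```

View pics/side0.png

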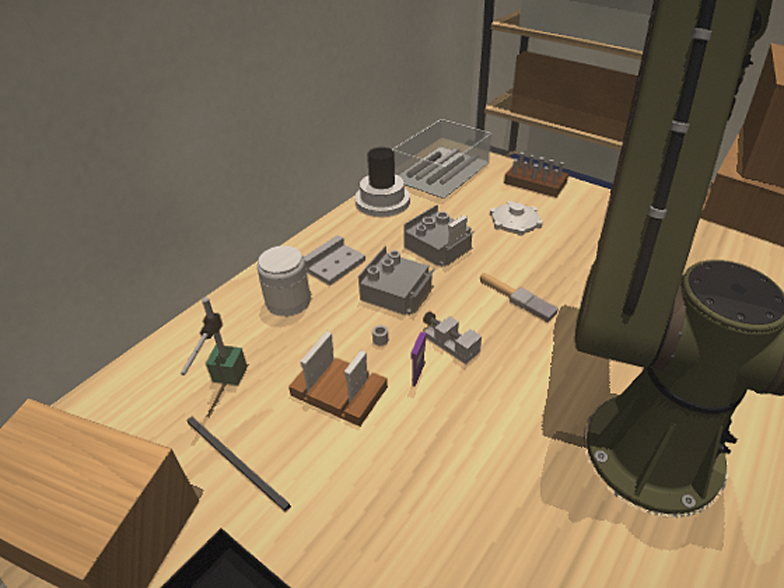

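View pics/top0.png

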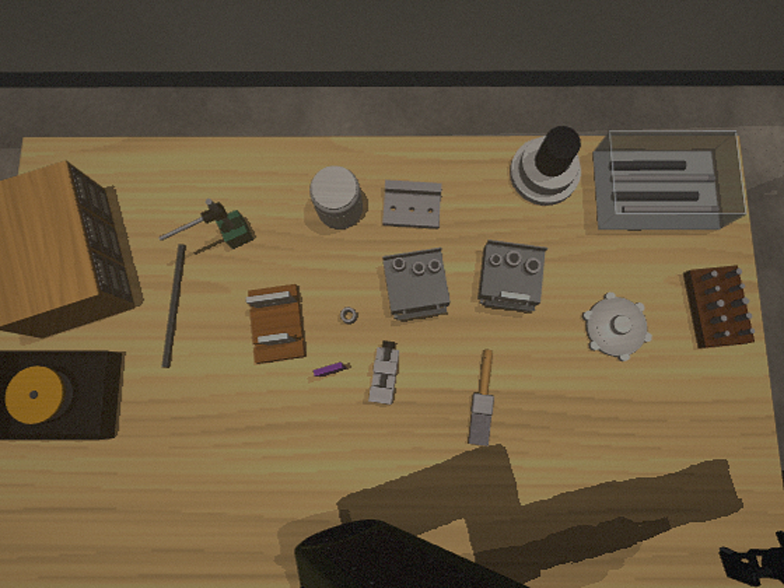

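The narrow holder is in the near groove (top view 272,339 in the 1.4x picture). The empty rack is the left one (417,285), with its lip facing the robot at about (418,313). The purple look-alike is at (330,370). I'll crop in to measure.

```bash
python3 - <<'E'
from h import *
save("top","top1.png",(165,165,335,270),4.7)
save("side","side1.png",(200,170,350,310),4.2)
E
```

```text
(no output)
```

View pics/top1.png

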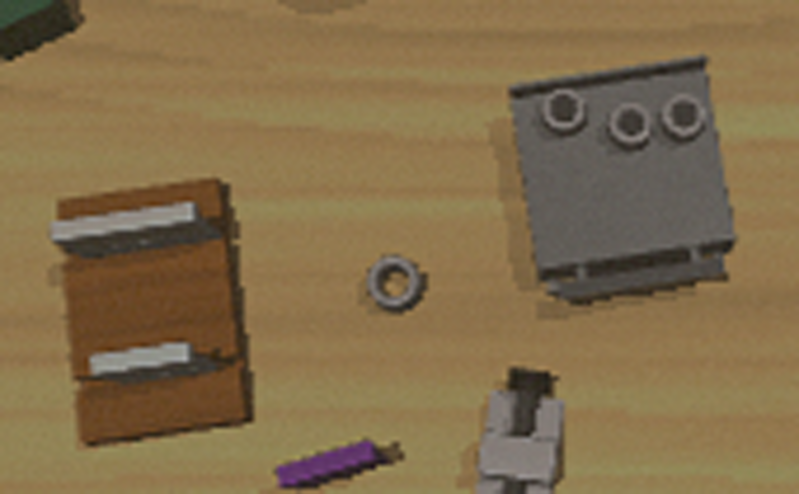

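View pics/side1.png

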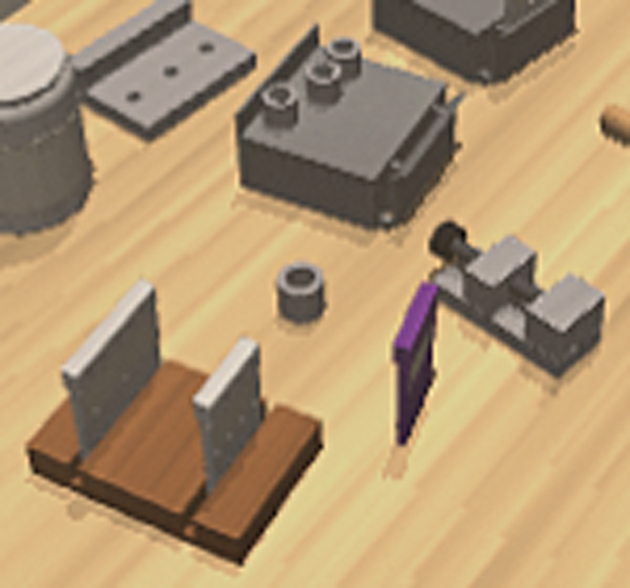

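```bash
python3 - <<'E'
from h import *
im=viewer.grab_frame("side")[:,:,::-1]; tp=viewer.grab_frame("top")[:,:,::-1]
f=lambda a,b:cv2.resize(a[b[1]:b[3],b[0]:b[2]],(390,290),interpolation=cv2.INTER_CUBIC)
a=np.vstack([np.hstack([f(im,(225,240,285,285)),f(im,(290,145,350,190))]),np.hstack([f(tp,(175,230,219,263)),f(tp,(340,195,392,234))])])
cv2.imwrite("pics/m.png",a)
T=lambda p,z:onz("top",(165+p[0]/4.7-.5,165+p[1]/4.7-.5),z)
S=lambda p,z:onz("side",(200+p[0]/4.2-.5,170+p[1]/4.2-.5),z)
def show(n,F,L,z):
    P=np.array([F(p,z) for p in L])[:,:2];print(n,P.round(1).tolist(),P.mean(0).round(1),"edges",[(round(float(np.hypot(*(b-a))),1),round(float(np.degrees(np.arctan2(*(b-a)[::-1]))),1)) for a,b in zip(P,np.roll(P,-1,0))])
show("bead top",T,[(90,356),(187,343),(190,358),(92,374)],98)
show("bead side",S,[(195,402),(245,340),(260,347),(207,407)],98)
show("wide",T,[(52,224),(193,203),(197,220),(55,243)],98)
show("block",T,[(57,202),(218,179),(247,417),(83,446)],26)
show("rack",T,[(540,270),(735,240),(706,62),(510,92)],50)
show("rack side",S,[(383,180),(450,92)],50)
show("slit",T,[(580,272),(693,256)],50)
show("lip",T,[(548,290),(575,299),(728,276),(722,256)],54)
E
```

```text
bead top [[487.6, 227.0], [495.0, 172.3], [486.5, 170.3], [477.3, 225.4]] [486.6 198.7] edges [(55.2, -82.3), (8.8, -166.6), (55.9, 99.4), (10.4, 9.1)]
bead side [[485.8, 227.9], [492.7, 175.0], [482.1, 174.2], [477.9, 226.8]] [484.6 201. ] edges [(53.4, -82.6), (10.6, -175.8), (52.8, 94.5), (7.9, 8.2)]
wide [[563.7, 252.6], [576.0, 172.0], [566.1, 169.3], [552.6, 250.3]] [564.6 211.1] edges [(81.6, -81.3), (10.3, -164.9), (82.1, 99.4), (11.3, 11.8)]
block [[591.2, 270.1], [605.7, 171.6], [459.5, 148.9], [442.0, 246.7]] [524.6 209.3] edges [(99.6, -81.6), (148.0, -171.2), (99.3, 100.1), (151.0, 8.9)]
rack [[545.0, -27.2], [563.2, -143.7], [673.5, -128.0], [654.6, -8.6]] [609.1 -76.9] edges [(118.0, -81.1), (111.3, 8.2), (120.8, 99.0), (111.2, -170.4)]
rack side [[539.7, -28.6], [555.8, -135.5]] [547.8 -82. ] edges [(108.1, -81.5), (108.1, 98.5)]
slit [[543.8, -51.0], [553.5, -118.5]] [548.7 -84.8] edges [(68.2, -81.8), (68.2, 98.2)]
lip [[532.3, -32.0], [527.0, -48.0], [540.8, -138.9], [552.8, -135.5]] [538.2 -88.6] edges [(16.9, -108.6), (91.9, -81.3), (12.5, 15.6), (105.5, 101.2)]
```

View pics/m.png

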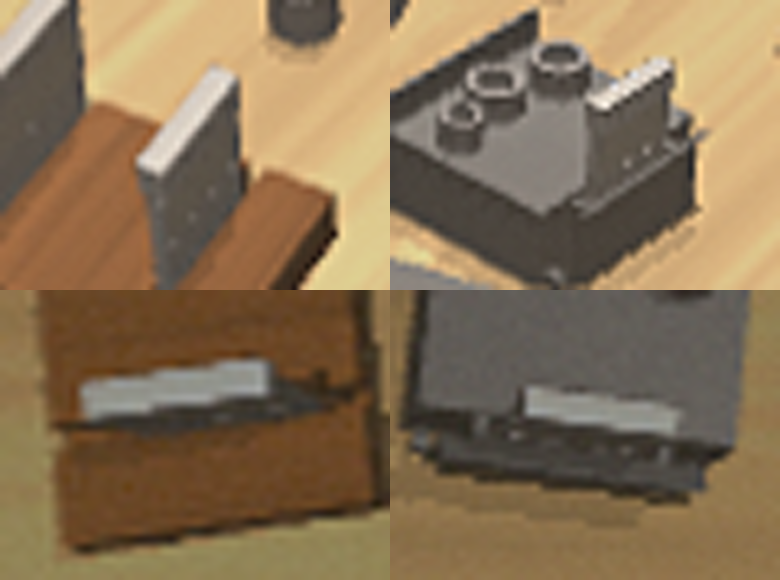

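```bash
cat >> h.py <<'E'
def avg(n,k=6): return np.mean([viewer.grab_frame(n)[:,:,::-1].astype(np.float32) for _ in range(k)],0)
def rect(n,im,O,ex,ey,w,h,s):
    "patch centred at O spanned by ex (right), ey (down), w x h mm, s px/mm"
    u,v=np.meshgrid((np.arange(w*s)+.5)/s-w/2,(np.arange(h*s)+.5)/s-h/2)
    P=np.array(O)+u[...,None]*np.array(ex)+v[...,None]*np.array(ey)
    m=proj(n,P.reshape(-1,3)).astype(np.float32).reshape(*u.shape,2)
    return cv2.remap(im,m[...,0],m[...,1],cv2.INTER_CUBIC)
E
python3 - <<'E'
from h import *
a={n:avg(n) for n in("side","top")}
for n in a: np.save(n+".npy",a[n])
th=np.radians(8.6);X=np.array([np.cos(th),np.sin(th),0]);Y=np.array([-np.sin(th),np.cos(th),0]);Z=np.array([0,0,1.])
tag=np.array([486,200,53.])-2.5*X
# taken: bead top centre from top0 pixel (515,296)/1.4
tk=onz("top",(515.5/1.4,295.5/1.4),102); print(tk)
tk2=tk.copy(); tk2[2]=75
A=[rect("side",a["side"],tag,-Y,-Z,80,110,3.5),rect("side",a["side"],tk2-2.5*X,-Y,-Z,80,110,3.5)]
A=[cv2.resize(np.clip(1.6*x,0,255),(195,270)) for x in A]
O=np.array([549,-85,54.])
B=[cv2.resize(np.clip(1.6*rect(n,a[n],O,-Y,-X,150,100,2.6),0,255),(390,270)) for n in a]
T=np.array([486,200,98.])
C=[cv2.resize(np.clip(1.3*rect(n,a[n],T,-Y,-X,150,100,2.6),0,255),(390,270)) for n in a]
for p in B+C: 
    cv2.line(p,(195,0),(195,269),(0,0,255),1); cv2.line(p,(0,135),(389,135),(0,0,255),1)
cv2.imwrite("pics/r.png",np.vstack([np.hstack(B),np.hstack(C)]))
cv2.imwrite("pics/f.png",cv2.resize(np.hstack(A),None,fx=2,fy=2))
E
```

```text
[ 566.06639814 -266.27264827  102.        ][ WARN:0@7.170] global loadsave.cpp:1063 imwrite_ Unsupported depth image for selected encoder is fallbacked to CV_8U.
```

View pics/r.png

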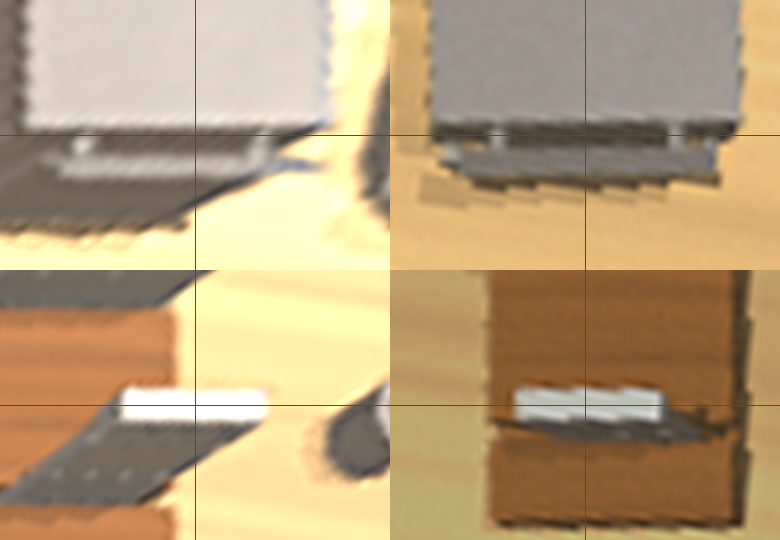

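View pics/f.png

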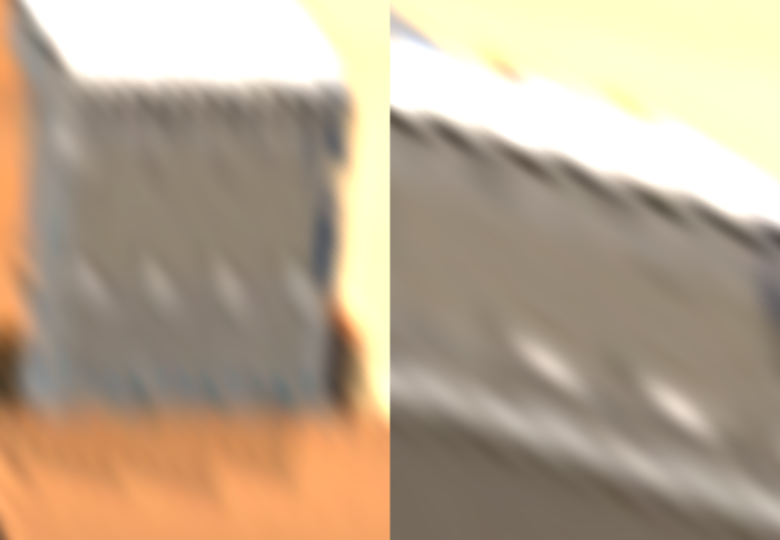

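The holder sits at about (486,200) with yaw 8.6°. Its front face has the same cream card area and rivets as the fitted holder, so the card already faces front. The slot is at about (549.6,-84,54) with the same yaw.

```bash
cat >> h.py <<'E'
from scipy.spatial.transform import Rotation as Ro
def RD(yaw): c,s=np.cos(np.radians(yaw)),np.sin(np.radians(yaw)); return np.array([[-s,c,0],[c,s,0],[0,0,-1.]])
def plan(p0,R0,p,R):
    print("shift",(R0.T@(np.array(p)-p0)/750).round(4).tolist(),"turn",(Ro.from_matrix(R0.T@R).as_rotvec()/np.pi).round(4).tolist())
E
python3 - <<'E'
from h import *
R0=sensors.observe()["tcp_rot"];R0=np.array(R0);p0=np.array([149.485,-581.076,239.299])
for p in [(450,-300,240),(486,200,175)]: plan(p0,R0,p,RD(8.6))
E
```

```text
shift [0.4814, -0.2631, -0.0009] turn [0.0, 0.0, -0.4676]
shift [0.694, -0.8968, 0.0857] turn [0.0, 0.0, -0.4676]
```

>>> drive_tool([
  [0,[0.48,-0.263,0],[0,0,-0.4676]],
  [0,[0.48,-0.263,0],[0,0,-0.4676]],
  [0,[0.48,-0.263,0],[0,0,-0.4676]],
  [0,[0.48,-0.263,0],[0,0,-0.4676]],
  [0,[0.48,-0.263,0],[0,0,-0.4676]],
  [0,[0.48,-0.263,0],[0,0,-0.4676]],
  [0,[0.48,-0.263,0],[0,0,-0.4676]],
  [0,[0.48,-0.263,0],[0,0,-0.4676]],
  [0,[0.694,-0.897,0.08],[0,0,-0.4676]],
  [0,[0.694,-0.897,0.08],[0,0,-0.4676]],
  [0,[0.694,-0.897,0.08],[0,0,-0.4676]],
  [0,[0.694,-0.897,0.08],[0,0,-0.4676]],
  [0,[0.694,-0.897,0.08],[0,0,-0.4676]],
  [0,[0.694,-0.897,0.08],[0,0,-0.4676]],
  [0,[0.694,-0.897,0.08],[0,0,-0.4676]],
  [0,[0.694,-0.897,0.08],[0,0,-0.4676]],
  [0,[0.694,-0.897,0.08],[0,0,-0.4676]],
  [0,[0.694,-0.897,0.08],[0,0,-0.4676]],
  [0,[0.694,-0.897,0.08],[0,0,-0.4676]],
  [0,[0.694,-0.897,0.08],[0,0,-0.4676]],
], squeeze=40)

```text
time: 2.57
tool_pos: [475.4, 139.3, 186.2]
tcp_rot: [[-0.15, 0.989, 0.001], [0.989, 0.15, 0.0], [-0.0, 0.001, -1.0]]
ft_force: [0.7, -0.4, 0.6]
grip_width: 0.501
gripper_force: 0.0
```

>>> drive_tool([
  [0,[0.078,0.026,0.015],[0,0,0]],
  [0,[0.078,0.026,0.015],[0,0,0]],
  [0,[0.078,0.026,0.015],[0,0,0]],
  [0,[0.078,0.026,0.015],[0,0,0]],
])

```text
time: 2.9
tool_pos: [485.6, 198.8, 174.5]
tcp_rot: [[-0.152, 0.988, -0.001], [0.988, 0.152, -0.001], [-0.001, -0.001, -1.0]]
ft_force: [0.3, 0.6, 1.1]
grip_width: 0.504
gripper_force: 0.0
```

```bash
python3 - <<'E'
from h import *
s=sensors.observe();print(s["tool_pos"],np.degrees(np.arctan2(s["tcp_rot"][1][1],s["tcp_rot"][0][1])),s["time"],s["dq"])
th=np.radians(8.6);X=np.array([np.cos(th),np.sin(th),0]);Y=np.array([-np.sin(th),np.cos(th),0])
a={n:avg(n,2) for n in("side","top")}
q=[]
for n in("side","top"):
    for p in[(486,200,98),(486,200,160)]:
        u=proj(n,p)[0].astype(int); c=a[n][max(u[1]-35,0):u[1]+35,u[0]-48:u[0]+48]; q.append(cv2.resize(c,(390,284)))
cv2.imwrite("pics/g.png",np.vstack([np.hstack(q[:2]),np.hstack(q[2:])]))
E
```

```text
[485.55401802 198.82833097 174.46517263] 8.740743517097295 2.9 [-0.03814017 -0.02273834 -0.01740039  0.00814723 -0.0060944  -0.00357117][ WARN:0@2.291] global loadsave.cpp:1063 imwrite_ Unsupported depth image for selected encoder is fallbacked to CV_8U.
```

View pics/g.png

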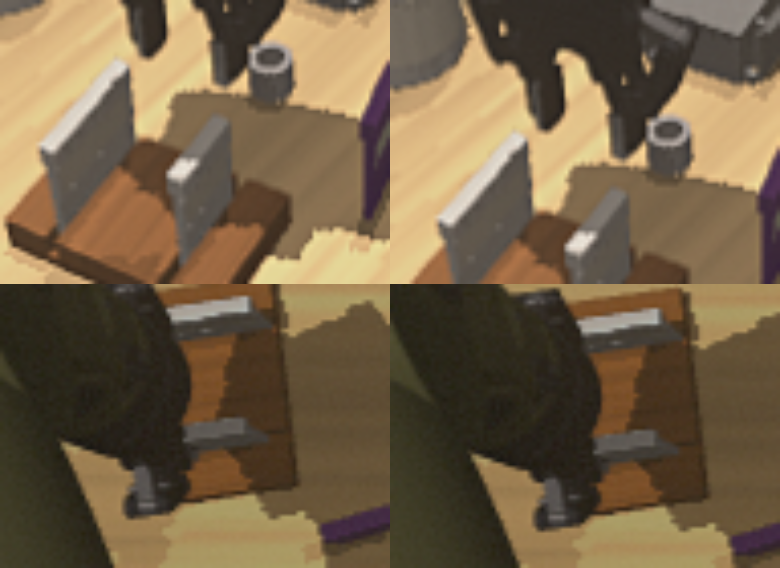

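>>> drive_tool([
  [0,[0.001,0.001,0.045],[0,0,0]],
  [0,[0.001,0.001,0.09],[0,0,0]],
  [0,[0.001,0.001,0.128],[0,0,0]],
  [0,[0.001,0.001,0.128],[0,0,0]],
  [0,[0.001,0.001,0.128],[0,0,0]],
  [0.5,[0.001,0.001,0.128],[0,0,0]],
  [0.8,[0.001,0.001,0.128],[0,0,0]],
  [1,[0.001,0.001,0.128],[0,0,0]],
  [1,[0.001,0.001,0.128],[0,0,0]],
  [1,[0.001,0.001,0.128],[0,0,0]],
  [1,[0.001,0.001,0.128],[0,0,0]],
  [1,[0.001,0.001,0.128],[0,0,0]],
], squeeze=70)

```text
time: 4.1
tool_pos: [487.8, 199.2, 81.3]
tcp_rot: [[-0.149, 0.989, 0.003], [0.989, 0.149, 0.001], [0.001, 0.003, -1.0]]
ft_force: [-1.9, -0.7, 6.9]
grip_width: 0.127
gripper_force: 68.3
```

>>> drive_tool([
  [1,[0,0,-0.02],[0,0,0]],
  [1,[0,0,-0.05],[0,0,0]],
  [1,[0,0,-0.09],[0,0,0]],
  [1,[0,0,-0.13],[0,0,0]],
  [1,[-0.03,0,-0.15],[0,0,0]],
  [1,[-0.07,0.005,-0.15],[0,0,0]],
  [1,[-0.11,0.01,-0.15],[0,0,0]],
  [1,[-0.15,0.015,-0.15],[0,0,0]],
  [1,[-0.19,0.02,-0.15],[0,0,0]],
  [1,[-0.23,0.025,-0.15],[0,0,0]],
  [1,[-0.27,0.025,-0.15],[0,0,0]],
  [1,[-0.31,0.025,-0.15],[0,0,0]],
  [1,[-0.35,0.025,-0.14],[0,0,0]],
  [1,[-0.37,0.025,-0.12],[0,0,0]],
  [1,[-0.388,0.025,-0.1],[0,0,0]],
  [1,[-0.388,0.025,-0.1],[0,0,0]],
  [1,[-0.388,0.025,-0.1],[0,0,0]],
  [1,[-0.388,0.025,-0.1],[0,0,0]],
])

```text
time: 5.6
tool_pos: [549.0, -85.8, 155.1]
tcp_rot: [[-0.15, 0.989, 0.001], [0.989, 0.15, 0.0], [0.0, 0.001, -1.0]]
ft_force: [0.2, 0.4, -1.1]
grip_width: 0.124
gripper_force: 68.7
```

```bash
python3 - <<'E'
from h import *
s=sensors.observe();print(s["tool_pos"],np.degrees(np.arctan2(s["tcp_rot"][1][1],s["tcp_rot"][0][1])),s["time"],s["ft_force"],s["grip_width"])
p=np.array(s["tool_pos"]);q=[]
for n in("side","top"):
    a=avg(n,3); np.save(n+"h.npy",a)
    u=proj(n,(p[0],p[1],75))[0].astype(int); x,y=u[0]-48,max(u[1]-42,0); print(n,x,y)
    q.append(cv2.resize(np.clip(a[y:y+84,x:x+96]*1.4,0,255),(399,349),interpolation=cv2.INTER_CUBIC))
cv2.imwrite("pics/k.png",np.hstack(q).astype(np.uint8))
E
```

```text
[549.00696142 -85.79177649 155.13544759] 8.603138458092754 5.6 [ 0.22177879  0.3958191  -1.08457661] 0.12374114920106881
side 251 152
top 252 177
```

View pics/k.png

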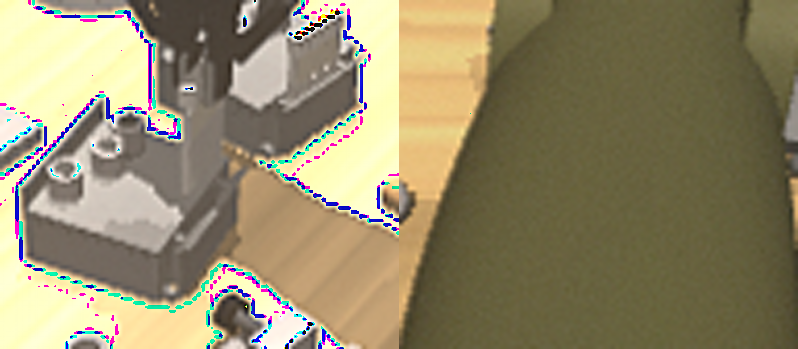

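>>> drive_tool([
  [1,[0.001,0.001,0.01],[0,0,0]],
  [1,[0.001,0.001,0.02],[0,0,0]],
  [1,[0.001,0.001,0.028],[0,0,0]],
  [1,[0.001,0.001,0.033],[0,0,0]],
  [1,[0.001,0.001,0.038],[0,0,0]],
  [1,[0.001,0.001,0.043],[0,0,0]],
  [1,[0.001,0.001,0.043],[0,0,0]],
])

```text
time: 6.48
tool_pos: [548.6, -85.3, 120.6]
tcp_rot: [[-0.149, 0.989, -0.001], [0.989, 0.149, 0.0], [0.0, -0.001, -1.0]]
ft_force: [-0.8, 0.0, -1.2]
grip_width: 0.128
gripper_force: 68.7
```

>>> drive_tool([
  [1,[0,0.0005,0.005],[0,0,0]],
  [1,[0,0.0005,0.01],[0,0,0]],
  [1,[0,0.0005,0.015],[0,0,0]],
  [1,[0,0.0005,0.02],[0,0,0]],
  [1,[0,0.0005,0.025],[0,0,0]],
  [1,[0,0.0005,0.028],[0,0,0]],
  [1,[0,0.0005,0.028],[0,0,0]],
])

```text
time: 7.07
tool_pos: [549.1, -85.2, 100.0]
tcp_rot: [[-0.149, 0.989, -0.001], [0.989, 0.149, 0.0], [0.0, -0.001, -1.0]]
ft_force: [-0.4, 0.4, -0.2]
grip_width: 0.125
gripper_force: 68.7
```

>>> drive_tool([
  [1,[0,0,0.004],[0,0,0]],
  [1,[0,0,0.008],[0,0,0]],
  [1,[0,0,0.012],[0,0,0]],
  [1,[0,0,0.015],[0,0,0]],
  [1,[0,0,0.017],[0,0,0]],
  [1,[0,0,0.019],[0,0,0]],
  [1,[0,0,0.019],[0,0,0]],
  [1,[0,0,0.019],[0,0,0]],
])

```text
time: 7.73
tool_pos: [549.8, -85.3, 86.7]
tcp_rot: [[-0.149, 0.989, 0.001], [0.989, 0.149, -0.0], [-0.0, 0.001, -1.0]]
ft_force: [-1.1, -0.5, 4.6]
grip_width: 0.125
gripper_force: 69.5
```

Foot is yielding (about 5.5 N net, including the tag's weight). I'll press on to the hard stop.

>>> drive_tool([
  [1,[0,0,0.002],[0,0,0]],
  [1,[0,0,0.004],[0,0,0]],
  [1,[0,0,0.005],[0,0,0]],
  [1,[0,0,0.005],[0,0,0]],
  [1,[0,0,0.005],[0,0,0]],
])

```text
time: 8.15
tool_pos: [550.5, -85.4, 85.0]
tcp_rot: [[-0.149, 0.989, 0.003], [0.989, 0.149, -0.0], [-0.001, 0.003, -1.0]]
ft_force: [-4.7, 1.2, 20.1]
grip_width: 0.122
gripper_force: 72.2
```

>>> drive_tool([
  [1,[0,-0.0005,0],[0,0,0]],
  [1,[0,-0.001,0],[0,0,0]],
  [1,[0,-0.001,0],[0,0,0]],
  [1,[0,-0.001,0],[0,0,0]],
  [1,[0,-0.001,0],[0,0,0]],
  [1,[0,-0.001,0],[0,0,0]],
])

```text
time: 8.65
tool_pos: [550.2, -85.4, 85.1]
tcp_rot: [[-0.15, 0.989, 0.003], [0.989, 0.15, -0.0], [-0.001, 0.003, -1.0]]
ft_force: [-3.9, 0.3, 19.1]
grip_width: 0.124
gripper_force: 71.8
```

```bash
python3 - <<'E'
from h import *
s=sensors.observe();print(s["tool_pos"],s["time"],s["ft_force"],s["ft_torque"],s["grip_width"])
a=avg("side",3)[152:236,251:347]
cv2.imwrite("pics/z.png",cv2.resize(np.clip(a*1.2,0,255),(686,600),interpolation=cv2.INTER_CUBIC).clip(0,255).astype(np.uint8))
E
```

```text
[550.17859381 -85.43282148  85.05831314] 8.65 [-3.91090078  0.27333028 19.10788127] [0.24718227 1.01530158 0.0025131 ] 0.12441670736672572
```

View pics/z.png

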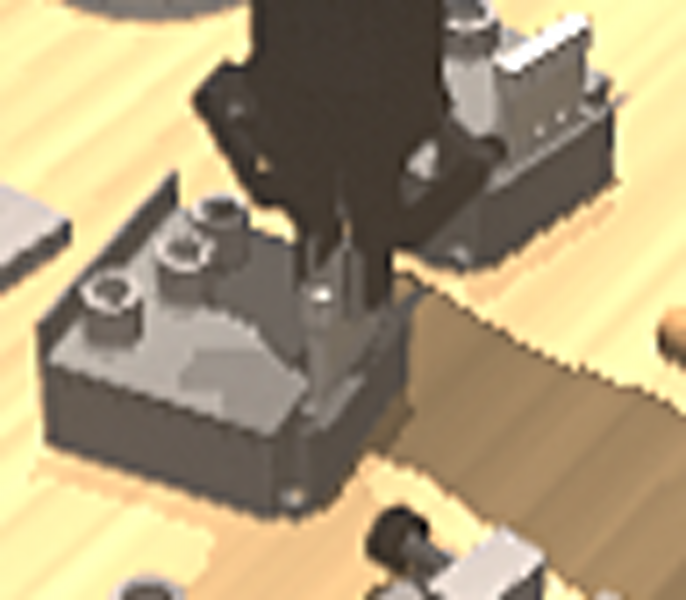

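The picture shows the holder (about 330,350) upright in the slot behind the lip, with the gripper on its bead. The wrist force holds at 19 N, past the foot's hard stop.

```bash
python3 -c "
from workcell import workorder
print(workorder.job_done())"
```

```text
the job is handed in; nothing more can be done
None
```

I handed the job in with the narrow holder upright behind the empty rack's lip, card facing out, still gripped and pressed fully home at about 19 N; the hand-in returned no verdict.

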